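Tuck the drip flashing under the lapped flap and hold it flat

ROBOT

A 7-joint arm with a two-finger parallel gripper is mounted at the origin on a cart in front of the work surface, level with it; the furniture and walls round the work are solid. World frame = base frame: x ahead of the robot, y to its left, z up, the work surface at z = 0. Lengths are in mm, angles in rad, forces in N, time in s.
With the tool pointing down it reaches from about 350 to 900 mm from the base axis. Payload 8.1 kg.
Tool frame: the origin (TCP) lies at the very end of the fingers, on their centre line; the grasp point (between the pads) lies hold_point_z behind it (hold_point_z is the distance from the TCP to the grasp point, in mm); y points along the fingers, x is the direction in which the jaws open and shut, and the axes are right-handed (so a half turn about y gives the same grasp; the last joint's range is limited). The gripper opens to 85 mm and grips with 20 to 120 N. Pads are 22 mm wide; open, the fingers measure 114 mm over their backs; the gripper's body (76 mm by 85 mm) begins 54 mm behind the grasp point. The pads swing forward as they close: fully open they stand 13 mm farther back than shut.
Start: joints at [-1.279, 0.434, 0.025, 1.573, -0.012, 1.134, -0.075], TCP at [240.418, 576.924, 204.823] pointing down, gripper open.
Joint ranges: [-2.62, 2.62], [-0.44, 2.09], [-1.27, 1.32], [0.08, 2.57], [-1.32, 4.46], [0.12, 2], [-2.74, 2.74]. Speed limits (rad/s): [2.22, 2.22, 3.01, 3.01, 3.14, 3.14, 3.14].

INTERFACE

Orientations are given as a 3x3 rotation matrix whose columns are the frame's x, y, z axes.
In Python, from cell import sense, read_camera, hand_in, boxes_of, regions_of, hold_point_z gives the robot as it stands. The module is installed in compiled form; this text tells all that it offers.
- The arm moves only by the tool servo_tool, never from a script. Its argument "commands" is a list of rows, each a list of 3 entries, a list of its own where there are three numbers: the turn, a rotation vector about the world's x, y, z in degrees, then the shift along the world's x, y, z in mm, then the closure, from -1 (fully open) to 1 (shut). In form: [[[wx, wy, wz], [tx, ty, tz], jaw], ...]. A call has 1 to 5 rows; each row shifts and turns the commanded pose from where the row before left it; what a row does not reach is not made up. A row lasts 1/8 s, in which the tool goes at most 62.5 mm and 10.7 degrees, less where a joint would pass 70% of its speed; a pose out of reach is approached as far as the arm can. A call is refused whole if a number of a shift passes 62.5 or a number of a turn 10.7, either way. A call with a gripper value outside its range is refused whole. The fingers move at their own pace and stop on an object; "grip_force" is the grip in N (left out, the last holds). Time passes only in rows, so rows that do not move let the fingers close. It gives the time, the measured TCP pose, the force and the opening at its end, in the units of the state.
- sense(): the state, without advancing time (a new reading comes with each control period).
- read_camera(name): name is "scene" or "top" or "wrist"; returns a dict with "frame" (420x560x3 uint8, red, green, blue), "intrinsics" (3x3 intrinsics, pixels), "R" (3x3) and "t" (3): a world point X has camera coordinates R X + t. Camera axes: x right, y down, z forward; pixel columns grow to the right and rows downward; lengths in mm; the calibration is good to about 2 mm. A picture is of the moment at which its call begins. There is no depth.
- hand_in(): hands the job in, once; it reports no verdict.
Trained networks look in the newest picture that a camera, given by its name, has taken for a name from the list of things; names that differ only in an ending like _2 or _b are one class to them, and where a whole thing is asked for, a point or a joint stands for the part that bears it (a point fixed in the world has none). Each returns a list of dicts, best first, with "confidence" (0 to 1); they miss things now and then, are a little off and sometimes report something else, mostly with a low value. They report only what shows in the picture. A call takes as long as a camera call. They do not tell look-alikes from the thing itself.
- boxes_of(label, camera): "box" ([left, top, right, bottom] in pixels, round what is visible of it).
- regions_of(label, camera): "mask" (420x560 bool, what is visible of it) and "box" ([left, top, right, bottom] in pixels, round what is visible of it).
The state is a dict: "clock": time; "q": joint angles; "joint_vel": joint speeds; "joint_torque": joint torques, N m; "tcp_pos": TCP position; "orientation": TCP orientation; "contact_force": force on the tool from outside, world axes, zero at the start; "ft_torque": the same for the moment, N m; "width": finger opening in mm.
Only numpy, scipy, OpenCV 4.12 (cv2) and the standard library are available. Lean on these libraries where they do the work, as an engineer would, in place of code of your own. Each camera call takes 0.05 s, during which the arm holds its last target.

TASK

Take the wide flashing strip (not the short one) out of the parts bin by its upstand and tuck its thin front edge under the flap of the splash board, centred and square, sliding it in until the edge meets the stop, without lifting the flap more than a few millimetres. Leave everything else in the bin. Finish still gripping the strip and pressing it down firmly, flat on the board, so that it can be screwed down: do not let go.

Things in the scene. Friction and masses are not known exactly. Their poses are not given: they have to be found in the camera images.
- bin: open grey plastic parts bin, fixed, 190 (x) x 210 (y) x 32 mm, walls and floor 4 mm. Origin under its centre. It holds the two strips side by side (either order), upstands towards the robot, and three small fittings beyond them.
- strip_grip (a point): the wide flashing strip, bare aluminium, 120 g: a flat plate 68 mm deep (x) x 90 mm wide (y) x 4 mm thick, with an upstand 8 mm thick, 90 mm wide and 41 mm high (from the underside) along its rear edge. This point is inside the upstand, half-way along it, 22 mm above the underside; 4 mm ahead of the rear edge. Its x points along the plate towards the front edge (64 mm ahead), y along the upstand, z up.
- strip_edge (a point): middle of the wide strip's front edge, on its underside; same axes.
- strip: the wide strip as a whole; origin under the centre of its plate, same axes.
- short_strip_grip (a point): the short flashing strip, to be left alone: the same section but only 55 mm wide. This point is inside its upstand as on the wide one.
- brass_tee: brass tee fitting, 28x50x14 mm, loose in the bin; leave it there.
- bolt_m8_1: M8 bolt, 15x46x13 mm, loose in the bin; leave it there.
- push_in_1: black push-in tube fitting, 14x35x14 mm, loose in the bin; leave it there.
- board: splash board, fixed flat on the table: a grey deck 190 (x) x 140 (y) x 10 mm, its top 10 mm above the origin, which lies under its centre. Its x points in the tucking direction: the bare part of the deck is at -x, nearer the robot, and the flap covers +x. A fixed stop bar (5 mm high, 100 mm wide) stands on the deck under the flap, its face at x = 36 mm: the front edge is 24 mm under the flap when it meets it.
- flap_edge (a point): middle of the flap's lapping edge, underside: x = 12 mm, y = 0 in the board's frame, 7 mm above the deck with the flap down. The flap is a steel sheet 120 mm wide (y), 3 mm thick, and in front of this edge carries a lip bent up at about 30 degrees, reaching 11 mm nearer the robot and its top some 17 mm above the deck.
- flap (a joint): hinge of the flap along its far side (68 mm from the flap edge), rad: 0 lies down on its rest, positive is lifted; it is light (under 2 N lifts it) and falls back by itself. 0.1 rad is 7 mm at the edge.
Mind the look-alikes: they are no part of the job. What is shaped like the strip but red is not meant.

How it is judged (in metres and radians):
On the way, in this order (a step that is already met when the one before it is completed fails the run):
1. the wide strip is lifted clear of the bin in the gripper (height (world z) of strip_grip above 0.08 m and contact force between the fingers and strip above 1 N), for 0.1 s.
2. its front edge is under the flap, the flap down (x of strip_edge in the frame of board above 0.016 m and z of strip_edge in the frame of board between 0.008 and 0.0165 m and y of strip_edge in the frame of board between -0.02 and 0.02 m and value of joint flap below 0.1 rad), for 0.1 s.
At the end, for the whole second after the job is handed in: the wide strip's edge is within 8 mm of the stop, 12 mm of the centre line, square to 0.09 rad, flat on the deck (2.5 mm, 0.05 rad), pressed on it with over 4 N, at rest, fingers on it; flap below 0.05 rad; short strip and fittings in the bin (x of strip_edge in the frame of board between 0.028 and 0.04 m and y of strip_edge in the frame of board between -0.012 and 0.012 m and z of strip_edge in the frame of board between 0.007 and 0.0125 m and angle between the y axis of strip and the y axis of board, either way round below 0.09 rad and angle between strip's own z axis and vertical below 0.05 rad and value of joint flap below 0.05 rad and contact force between strip and board above 4 N and contact force between the fingers and strip above 2 N and linear speed of strip below 0.02 m/s and horizontal distance between each of short_strip_grip, brass_tee, bolt_m8_1, push_in_1 and bin below 0.125 m and z of each of short_strip_grip, brass_tee, bolt_m8_1, push_in_1 in the frame of bin below 0.035 m); the arm keeps its last pose, push and grip.
It fails at once if the flap is lifted by more than 0.1 rad (7 mm at its edge) (value of joint flap above 0.1 rad).
It also fails if it takes over 35 s, if anything falls off the work surface, if the arm or the gripper's body presses on something with over 40 N, if the wrist force passes 120 N, or if a joint passes its speed limit or range.

## Working session

There is one attempt and no reset: what is moved stays moved. The work goes in short steps, Python scripts to look and compute and a tool call to move; the robot and the scene stay as the last step left them, time stands still between calls to the robot, and variables do not carry over. Pictures are saved under pics/ and viewed, and the job is handed in when it is done.

Besides the shell and the picture viewer there is one more tool, called after "Call:" by a JSON object that holds its "api" and its "payload", one argument or row to a line. servo_tool: Moves the arm, as the interface text tells. Its arguments: {"type":"object","properties":{"commands":{"type":"array"},"grip_force":{"type":"number"}},"required":["commands"]}

```bash
mkdir -p pics; ls; cat > h.py <<'E'
import numpy as np,cv2
from cell import *
def pix2w(c,u,v,z):
    K=np.array(c["intrinsics"]);R=np.array(c["R"]);t=np.array(c["t"])
    d=R.T@np.linalg.solve(K,[u,v,1]);o=-R.T@t
    return o+d*(z-o[2])/d[2]
def w2pix(c,X):
    p=np.array(c["intrinsics"])@(np.array(c["R"])@np.array(X,float)+np.array(c["t"]));return p[:2]/p[2]
def save(c,n,s=1.4):
    cv2.imwrite("pics/"+n+".png",cv2.resize(c["frame"][:,:,::-1],None,fx=s,fy=s,interpolation=cv2.INTER_CUBIC))
E
python3 - <<'E'
from h import *
import pickle
s=sense();print({k:np.round(v,3).tolist() for k,v in s.items()}); print(hold_point_z)
for n in ["scene","top"]:
    c=read_camera(n);save(c,n+"0");pickle.dump(c,open(n+"0.pkl","wb"))
    print(n,"campos",-np.array(c["R"]).T@c["t"])
    for l in ["strip","short_strip_grip","bin","board","flap_edge","brass_tee"]:
        for b in boxes_of(l,n)[:3]: print(l,np.round(b["box"]),round(b["confidence"],2))
print(sense()["clock"])
E
```

```text
pics
{'clock': 0.0, 'q': [-1.279, 0.435, 0.025, 1.574, -0.012, 1.134, -0.075], 'joint_vel': [0.001, -0.001, -0.0, 0.001, -0.002, 0.001, 0.001], 'joint_torque': [0.001, -67.047, 1.025, -31.622, 0.015, 0.013, 0.0], 'tcp_pos': [240.208, 576.379, 204.027], 'orientation': [[0.385, -0.001, -0.923], [0.923, -0.002, 0.385], [-0.002, -1.0, -0.0]], 'contact_force': [0.826, -0.149, 0.267], 'ft_torque': [-0.021, -0.018, -0.042], 'width': 85.165}
18.700000000000003
scene campos [-619.35737705  842.89266155  739.54432543]
strip [271. 225. 303. 245.] 0.94
strip [147. 250. 191. 273.] 0.9
strip [275. 181. 302. 200.] 0.68
short_strip_grip [302. 213. 325. 234.] 0.8
short_strip_grip [248. 202. 345. 255.] 0.51
bin [249. 202. 345. 254.] 0.84
bin [298. 214. 328. 233.] 0.68
board [315. 186. 377. 210.] 0.74
flap_edge [318. 179. 357. 191.] 0.69
brass_tee [293. 210. 302. 216.] 0.58
brass_tee [275. 215. 289. 224.] 0.55
top campos [ 293.95084573  143.94578993 1423.76183943]
strip [312. 160. 350. 194.] 0.87
strip [258. 241. 287. 266.] 0.63
short_strip_grip [300. 239. 326. 265.] 0.66
bin [252. 212. 334. 288.] 0.76
board [365. 176. 419. 241.] 0.87
flap_edge [374. 180. 415. 208.] 0.89
0.7
```

View pics/scene0.png

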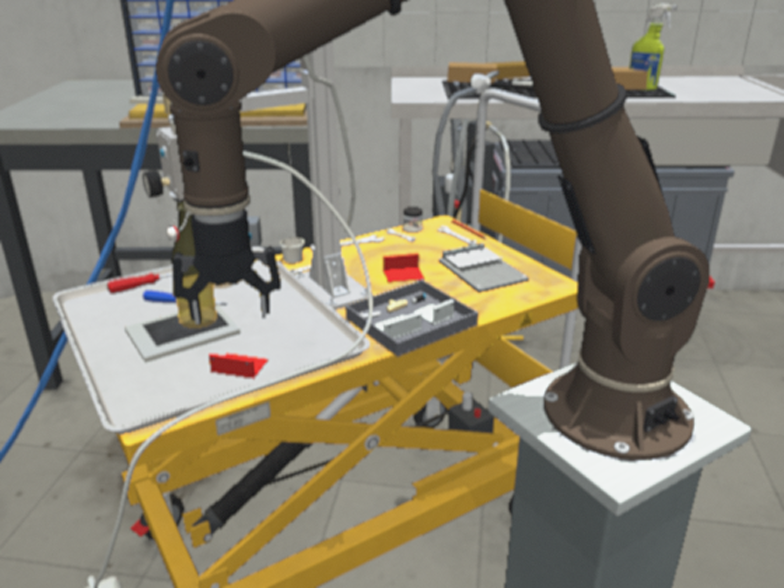

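View pics/top0.png

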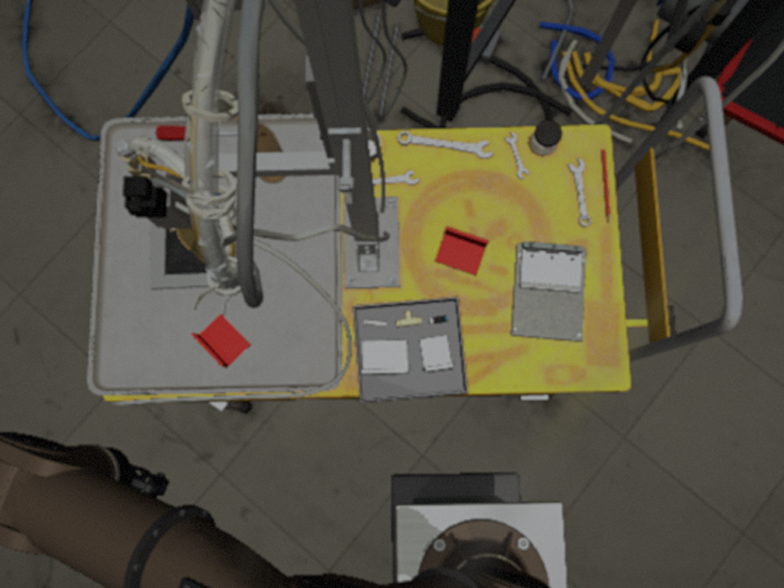

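```bash
python3 - <<'E'
import pickle,cv2
from h import *
c=pickle.load(open("top0.pkl","rb"));f=c["frame"][140:300,240:440,::-1]
cv2.imwrite("pics/top0z.png",cv2.resize(f,None,fx=4,fy=3.75,interpolation=cv2.INTER_CUBIC))
E
```

```text
(no output)
```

View pics/top0z.png

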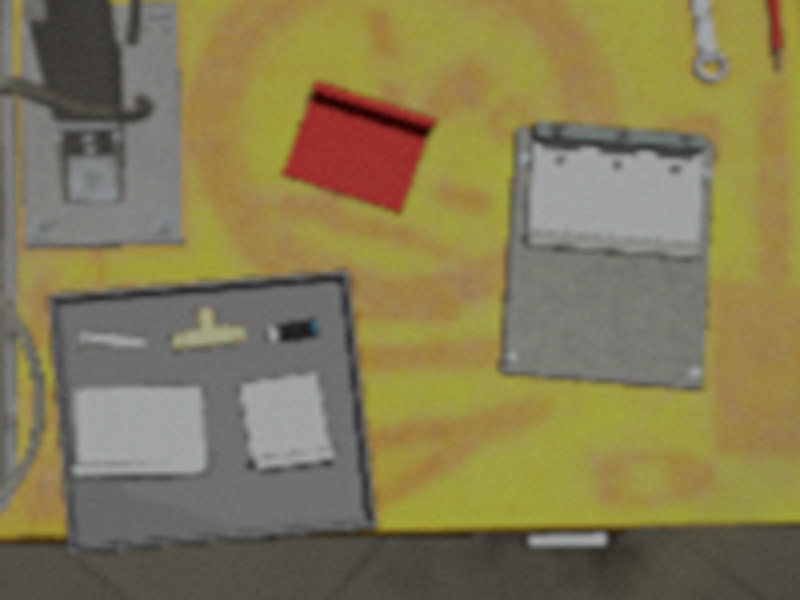

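```bash
python3 - <<'E'
import pickle
from h import *
c=pickle.load(open("top0.pkl","rb"))
def z(u,v,h): return np.round(pix2w(c,240+u/4-.4,140+v/3.75-.4,h),1)
print("bin TL,TR,BR,BL",[z(*p,32) for p in [(52,295),(345,272),(374,525),(72,548)]])
print("wide",[z(*p,8) for p in [(75,390),(202,385)]], [z(*p,45) for p in [(72,472),(206,472)]])
print("board",[z(*p,10) for p in [(518,127),(712,135),(702,386),(502,372)]])
print("lip",[z(*p,27) for p in [(527,246),(700,254)]])
print("post base",[z(*p,5) for p in [(180,5),(183,243),(25,243)]])
print("red",[z(*p,4) for p in [(315,85),(435,122),(402,210),(285,175)]])
E
```

```text
bin TL,TR,BR,BL [array([538.2, 235.6,  32. ]), array([550.9,  32.5,  32. ]), array([365. ,  19.5,  32. ]), array([352.6, 224. ,  32. ])]
wide [array([470.2, 221.9,   8. ]), array([472.1, 133.2,   8. ])] [array([406.3, 222.6,  45. ]), array([404.4, 132.2,  45. ])]
board [array([664.1, -96.3,  10. ]), array([ 654.6, -233.3,   10. ]), array([ 463.6, -213.5,   10. ]), array([477. , -75.7,  10. ])]
lip [array([568.6, -95. ,  27. ]), array([ 559.8, -214.4,   27. ])]
post base [array([768.5, 142.2,   5. ]), array([580.7, 144.1,   5. ]), array([583.3, 256.2,   5. ])]
red [array([702.4,  46.5,   4. ]), array([671.1, -38.3,   4. ]), array([602.9, -11.9,   4. ]), array([632. ,  70.2,   4. ])]
```

Call:
{"api": "servo_tool", "payload": {
  "commands": [
    [[0, 0, -8.5], [19, -50, 6], -1],
    [[0, 0, -8.5], [19, -50, 6], -1],
    [[0, 0, -8.5], [19, -50, 6], -0.5],
    [[0, 0, -8.5], [19, -50, 6], 0],
    [[0, 0, -8.5], [19, -50, 6], 0]
  ],
  "grip_force": 80
}}

```text
clock: 1.32
tcp_pos: [335.9, 325.3, 235.2]
orientation: [[0.909, 0.0, -0.416], [0.416, 0.001, 0.909], [0.001, -1.0, 0.0]]
contact_force: [1.3, 0.1, 0.2]
width: 42.6
```

Call:
{"api": "servo_tool", "payload": {
  "commands": [
    [[0, 0, -8.5], [19, -50, 6], 0],
    [[0, 0, -8.5], [19, -50, 6], 0],
    [[0, 0, -8.5], [19, -50, 6], 0],
    [[0, 0, 0], [0, 0, 0], 0]
  ]
}}

```text
clock: 1.82
tcp_pos: [394.0, 173.2, 253.7]
orientation: [[1.0, 0.002, 0.02], [-0.02, 0.001, 1.0], [0.002, -1.0, 0.001]]
contact_force: [-0.1, 1.3, -0.2]
width: 42.4
```

```bash
python3 - <<'E'
from h import *
import pickle
s=sense();print({k:np.round(s[k],3).tolist() for k in ["clock","q","tcp_pos","orientation","contact_force","width"]})
c=read_camera("wrist");save(c,"w1");pickle.dump(c,open("w1.pkl","wb"))
print("campos",-np.array(c["R"]).T@c["t"])
for l in ["strip","short_strip_grip","bin"]:
    for b in boxes_of(l,"wrist")[:3]: print(l,np.round(b["box"]),round(b["confidence"],2))
E
```

```text
{'clock': 1.825, 'q': [-0.925, 0.052, 0.412, 1.966, -0.023, 1.126, -0.523], 'tcp_pos': [393.971, 173.241, 253.669], 'orientation': [[1.0, 0.002, 0.02], [-0.02, 0.001, 1.0], [0.002, -1.0, 0.001]], 'contact_force': [-0.128, 1.259, -0.177], 'width': 42.408}
campos [394.5112217  244.75106621 423.54334423]
strip [417. 244. 498. 316.] 0.91
strip [286. 138. 335. 213.] 0.57
short_strip_grip [286. 219. 340. 272.] 0.87
bin [240. 129. 399. 286.] 0.56
```

View pics/w1.png

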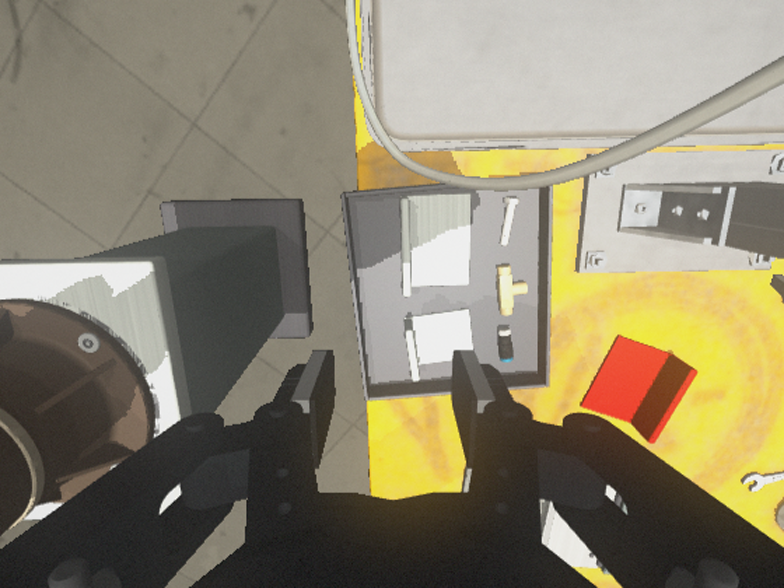

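```bash
python3 - <<'E'
import pickle,cv2
from h import *
c=pickle.load(open("w1.pkl","rb"));f=c["frame"][125:295,235:405,::-1]
cv2.imwrite("pics/w1z.png",cv2.resize(f,None,fx=3.5,fy=3.5,interpolation=cv2.INTER_CUBIC))
E
```

```text
(no output)
```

View pics/w1z.png

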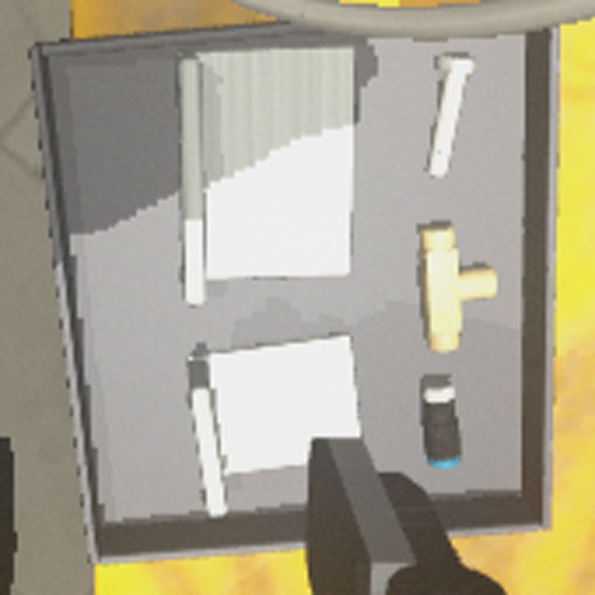

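```bash
python3 - <<'E'
import pickle
from h import *
c=pickle.load(open("w1.pkl","rb"))
def z(u,v,h): return np.round(pix2w(c,235+u/3.5-.4,125+v/3.5-.4,h),1)
print("top",[z(*p,45) for p in [(179,60),(200,58),(184,304),(204,303)]])
print("front",[z(*p,8) for p in [(354,48),(349,274)]])
print("bin",[z(*p,32) for p in [(35,44),(95,562),(552,527),(556,20)]])
E
```

```text
top [array([401.2, 219.8,  45. ]), array([408.5, 220.4,  45. ]), array([401.8, 131.4,  45. ]), array([409.2, 131.6,  45. ])]
front [array([468.4, 220.6,   8. ]), array([469.2, 131.6,   8. ])]
bin [array([350. , 225.6,  32. ]), array([363.9,  17.2,  32. ]), array([551. ,  29.5,  32. ]), array([535.7, 230.3,  32. ])]
```

Call:
{"api": "servo_tool", "payload": {
  "commands": [
    [[0, 0, 1.5], [11, 2.5, -50], 0],
    [[0, 0, 0], [0, 0, -60], 0],
    [[0, 0, 0], [0, 0, -60], 0],
    [[0, 0, 0], [0, 0, -30], 0],
    [[0, 0, 0], [0, 0, 0], 0]
  ]
}}

```text
clock: 2.65
tcp_pos: [401.5, 179.5, 51.0]
orientation: [[1.0, -0.004, -0.017], [0.017, -0.003, 1.0], [-0.004, -1.0, -0.003]]
contact_force: [0.6, 0.4, 1.4]
width: 42.8
```

```bash
python3 - <<'E'
from h import *
import pickle
s=sense();print({k:np.round(s[k],3).tolist() for k in ["clock","q","tcp_pos","orientation","contact_force","width"]})
c=read_camera("wrist");save(c,"w2");pickle.dump(c,open("w2.pkl","wb"))
print("campos",-np.array(c["R"]).T@c["t"])
E
```

```text
{'clock': 2.65, 'q': [-0.825, 0.367, 0.359, 2.201, -0.221, 0.612, -0.289], 'tcp_pos': [401.483, 179.453, 50.967], 'orientation': [[1.0, -0.004, -0.017], [0.017, -0.003, 1.0], [-0.004, -1.0, -0.003]], 'contact_force': [0.574, 0.409, 1.43], 'width': 42.832}
campos [400.376402   251.54053118 220.58364726]
```

View pics/w2.png

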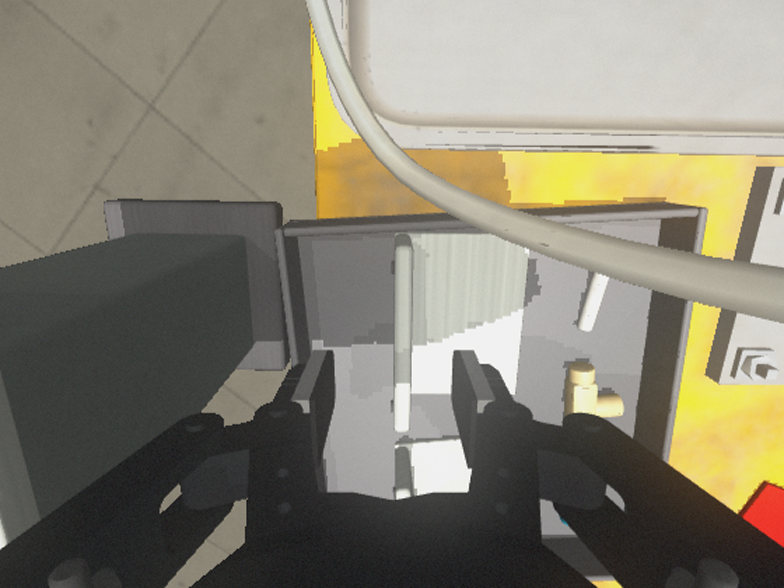

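```bash
python3 - <<'E'
import pickle
from h import *
c=pickle.load(open("w2.pkl","rb"))
for p in [(395,236),(411,236),(393,430),(409,430)]: print(np.round(pix2w(c,p[0]/1.4,p[1]/1.4,45),1))
print(w2pix(c,[405,176,45])*1.4)
E
```

```text
[401.1 224.3  45. ]
[407.7 224.4  45. ]
[402. 132.  45.]
[409.6 132.2  45. ]
[401.58566182 344.27474096]
```

Call:
{"api": "servo_tool", "payload": {
  "commands": [
    [[0, 0, 0], [3.5, -2.5, -18], 0],
    [[0, 0, 0], [0, 0, -18], 0],
    [[0, 0, 0], [0, 0, 0], 0]
  ]
}}

```text
clock: 3.08
tcp_pos: [407.2, 177.7, 17.6]
orientation: [[1.0, 0.0, -0.016], [0.016, 0.001, 1.0], [0.0, -1.0, 0.001]]
contact_force: [0.6, -0.2, 0.4]
width: 42.8
```

Call:
{"api": "servo_tool", "payload": {
  "commands": [
    [[0, 0, 0], [-2, -0.5, -4], 0],
    [[0, 0, 0], [0, 0, 0], 0]
  ]
}}

```text
clock: 3.32
tcp_pos: [405.1, 176.8, 13.5]
orientation: [[1.0, 0.001, -0.016], [0.016, 0.001, 1.0], [0.001, -1.0, 0.001]]
contact_force: [0.5, -0.5, -0.0]
width: 42.7
```

Call:
{"api": "servo_tool", "payload": {
  "commands": [
    [[0, 0, 0], [0, 0, 0], 1],
    [[0, 0, 0], [0, 0, 0], 1],
    [[0, 0, 0], [0, 0, 0], 1],
    [[0, 0, 0], [0, 0, 0], 1]
  ],
  "grip_force": 100
}}

```text
clock: 3.82
tcp_pos: [405.7, 176.6, 13.3]
orientation: [[1.0, 0.001, -0.015], [0.015, 0.001, 1.0], [0.001, -1.0, 0.001]]
contact_force: [0.1, -0.8, 7.4]
width: 4.1
```

```bash
python3 - <<'E'
from h import *
import pickle
s=sense();print({k:np.round(s[k],3).tolist() for k in ["clock","q","tcp_pos","contact_force","width"]})
c=read_camera("wrist");save(c,"w3");pickle.dump(c,open("w3.pkl","wb"))
print(w2pix(c,s["tcp_pos"])*1.4)
E
```

```text
{'clock': 3.825, 'q': [-0.776, 0.44, 0.316, 2.227, -0.275, 0.509, -0.232], 'tcp_pos': [405.684, 176.594, 13.329], 'contact_force': [0.08, -0.752, 7.429], 'width': 4.121}
[393.74055492 342.19561518]
```

View pics/w3.png

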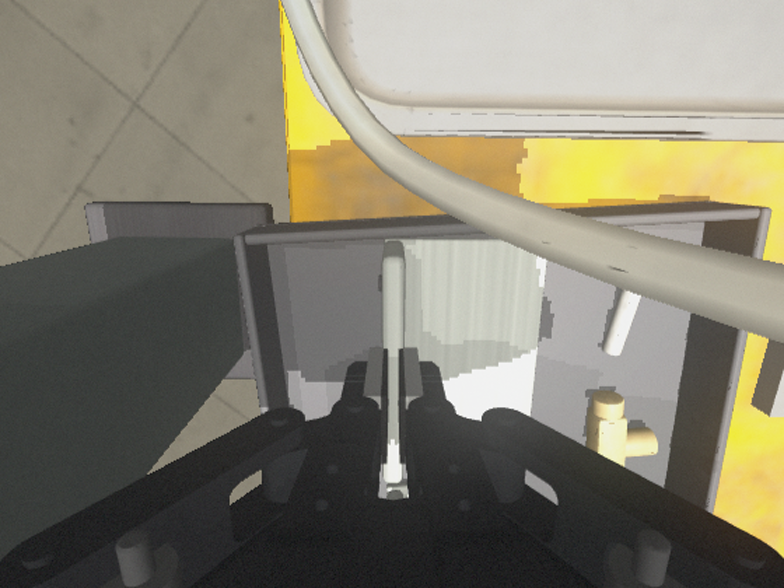

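Call:
{"api": "servo_tool", "payload": {
  "commands": [
    [[0, 0, 0], [0, 0, 10], 1],
    [[0, 0, 0], [0, 0, 40], 1],
    [[0, 0, 0], [0, 0, 55], 1],
    [[0, 0, 0], [0, 0, 40], 1],
    [[0, 0, 0], [0, 0, 0], 1]
  ]
}}

```text
clock: 4.5
tcp_pos: [406.5, 177.3, 160.8]
orientation: [[1.0, 0.004, -0.015], [0.015, 0.004, 1.0], [0.005, -1.0, 0.004]]
contact_force: [0.1, 0.1, -2.7]
width: 3.7
```

```bash
python3 - <<'E'
from h import *
import pickle
s=sense();print({k:np.round(s[k],3).tolist() for k in ["clock","q","tcp_pos","orientation","contact_force","ft_torque","width"]})
c=read_camera("wrist");save(c,"w4");pickle.dump(c,open("w4.pkl","wb"))
c=read_camera("scene");pickle.dump(c,open("s4.pkl","wb"))
cv2.imwrite("pics/s4.png",cv2.resize(c["frame"][130:270,230:400,::-1],None,fx=4,fy=4,interpolation=cv2.INTER_CUBIC))
E
```

```text
{'clock': 4.5, 'q': [-0.91, 0.185, 0.444, 2.085, -0.104, 0.887, -0.392], 'tcp_pos': [406.488, 177.287, 160.803], 'orientation': [[1.0, 0.004, -0.015], [0.015, 0.004, 1.0], [0.005, -1.0, 0.004]], 'contact_force': [0.114, 0.065, -2.699], 'ft_torque': [0.031, 0.015, 0.051], 'width': 3.694}
```

View pics/w4.png

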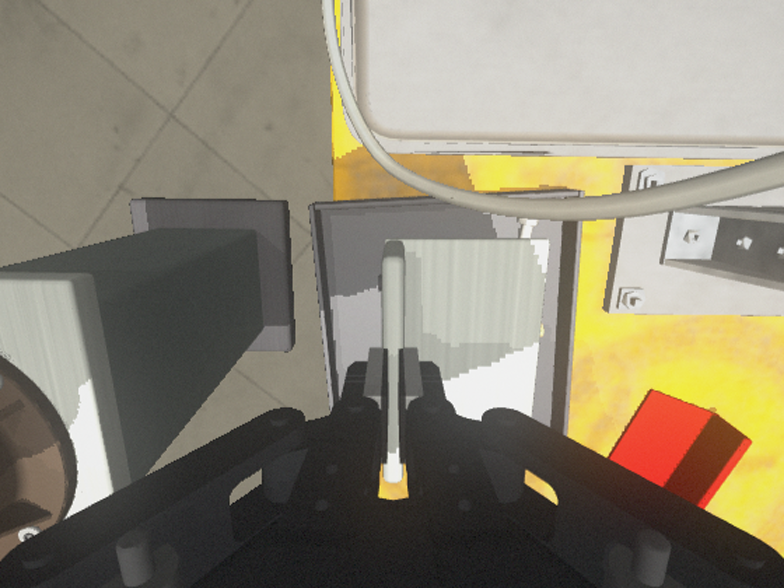

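View pics/s4.png

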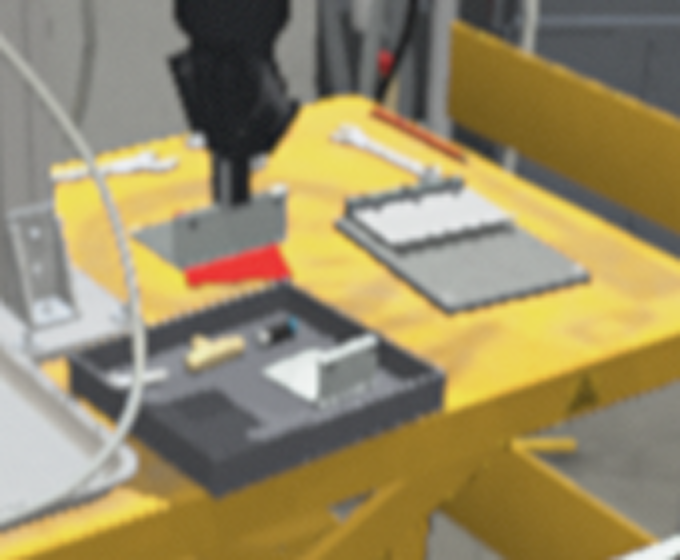

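Call:
{"api": "servo_tool", "payload": {
  "commands": [
    [[0, 0, -1.2], [9, -53.5, 0], 1],
    [[0, 0, -1.2], [9, -53.5, 0], 1],
    [[0, 0, -1.2], [9, -53.5, 0], 1],
    [[0, 0, -1.2], [9, -53.5, -10], 1],
    [[0, 0, -1.2], [9, -53.5, -15], 1]
  ]
}}

```text
clock: 5.22
tcp_pos: [449.2, -92.6, 131.6]
orientation: [[0.996, -0.001, 0.09], [-0.09, -0.0, 0.996], [-0.001, -1.0, -0.0]]
contact_force: [0.9, -0.1, -0.7]
width: 3.6
```

Call:
{"api": "servo_tool", "payload": {
  "commands": [
    [[0, 0, -1], [9, -53.5, -15], 1],
    [[0, 0, 0], [0, 0, 0], 1],
    [[0, 0, 0], [0, 0, 0], 1]
  ]
}}

```text
clock: 5.6
tcp_pos: [457.6, -144.2, 116.6]
orientation: [[0.994, -0.003, 0.108], [-0.108, 0.0, 0.994], [-0.003, -1.0, -0.0]]
contact_force: [-0.3, 1.4, -1.9]
width: 3.6
```

```bash
python3 - <<'E'
from h import *
import pickle
s=sense();print({k:np.round(s[k],3).tolist() for k in ["clock","q","tcp_pos","orientation","contact_force","ft_torque","width"]})
c=read_camera("wrist");save(c,"w5");pickle.dump((c,s),open("w5.pkl","wb"))
c=read_camera("top");pickle.dump(c,open("t5.pkl","wb"))
cv2.imwrite("pics/t5.png",cv2.resize(c["frame"][150:270,340:440,::-1],None,fx=5,fy=5,interpolation=cv2.INTER_CUBIC))
E
```

```text
{'clock': 5.6, 'q': [-0.288, 0.339, 0.618, 2.062, -0.265, 0.821, 0.379], 'tcp_pos': [457.644, -144.229, 116.596], 'orientation': [[0.994, -0.003, 0.108], [-0.108, 0.0, 0.994], [-0.003, -1.0, -0.0]], 'contact_force': [-0.343, 1.362, -1.906], 'ft_torque': [0.083, 0.028, -0.041], 'width': 3.586}
```

View pics/w5.png

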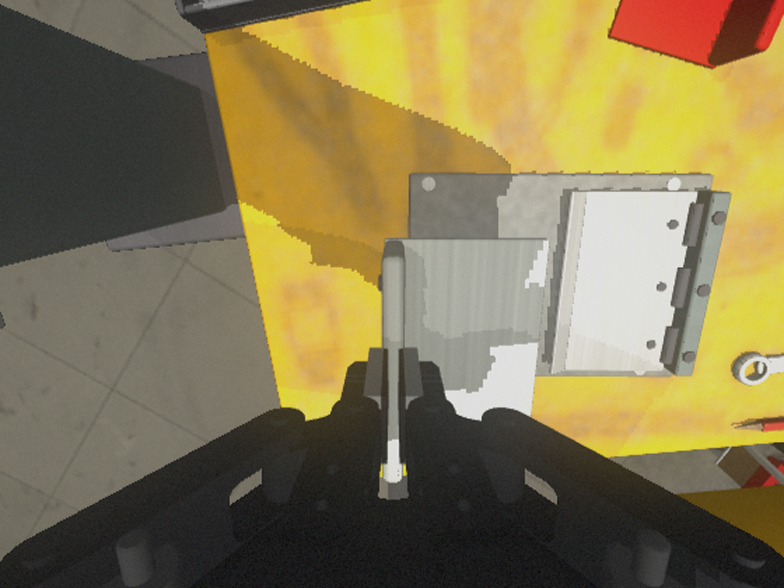

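View pics/t5.png

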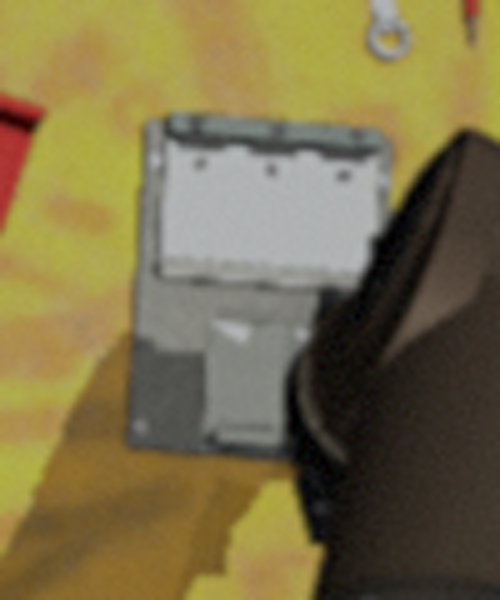

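```bash
python3 - <<'E'
import pickle,cv2
from h import *
c,s=pickle.load(open("w5.pkl","rb"))
f=c["frame"][110:290,270:530,::-1]
cv2.imwrite("pics/w5z.png",cv2.resize(f,None,fx=3,fy=3,interpolation=cv2.INTER_CUBIC))
def z(u,v,h): return np.round(pix2w(c,u/1.4-.15,v/1.4-.15,h),1)
print("deck",z(409,174,10),z(712,174,10),z(693,376,10))
print("lip",z(567,190,27),z(552,372,27))
print("strip front corner",z(549,239,116.6-9.3+4))
E
```

```text
deck [474.2 -77.3  10. ] [661.8 -97.6  10. ] [ 662.3 -237.4   10. ]
lip [565.6 -96.2  27. ] [ 556.4 -214.3   27. ]
strip front corner [ 525.8 -107.6  111.3]
```

View pics/w5z.png

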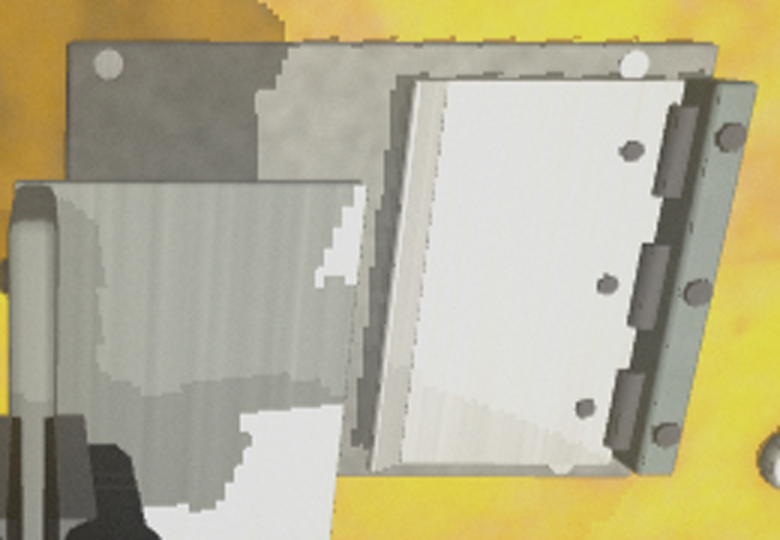

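Call:
{"api": "servo_tool", "payload": {
  "commands": [
    [[0, 0, 0.3], [0, 0, -50], 1],
    [[0, 0, 0], [0, 0, -36], 1],
    [[0, 0, 0], [0, 0, -5], 1],
    [[0, 0, 0], [0, 0, 0], 1]
  ]
}}

```text
clock: 6.2
tcp_pos: [459.3, -144.0, 27.5]
orientation: [[0.995, 0.0, 0.1], [-0.1, 0.0, 0.995], [0.0, -1.0, 0.0]]
contact_force: [0.2, -0.1, -0.3]
width: 3.5
```

Call:
{"api": "servo_tool", "payload": {
  "commands": [
    [[0, 0, 0], [0, 0, -2], 1],
    [[0, 0, 0], [0, 0, 0], 1]
  ]
}}

```text
clock: 6.45
tcp_pos: [459.6, -144.5, 25.7]
orientation: [[0.995, 0.002, 0.101], [-0.101, -0.0, 0.995], [0.002, -1.0, 0.0]]
contact_force: [-0.2, -0.1, -0.8]
width: 3.9
```

```bash
python3 - <<'E'
from h import *
import pickle
s=sense();print({k:np.round(s[k],3).tolist() for k in ["clock","tcp_pos","orientation","contact_force","ft_torque","width"]})
c=read_camera("wrist");save(c,"w6");pickle.dump((c,s),open("w6.pkl","wb"))
f=c["frame"][110:310,270:530,::-1]
cv2.imwrite("pics/w6z.png",cv2.resize(f,None,fx=3,fy=3,interpolation=cv2.INTER_CUBIC))
E
```

```text
{'clock': 6.45, 'tcp_pos': [459.633, -144.486, 25.704], 'orientation': [[0.995, 0.002, 0.101], [-0.101, -0.0, 0.995], [0.002, -1.0, 0.0]], 'contact_force': [-0.209, -0.062, -0.829], 'ft_torque': [0.084, -0.0, 0.038], 'width': 3.944}
```

View pics/w6.png

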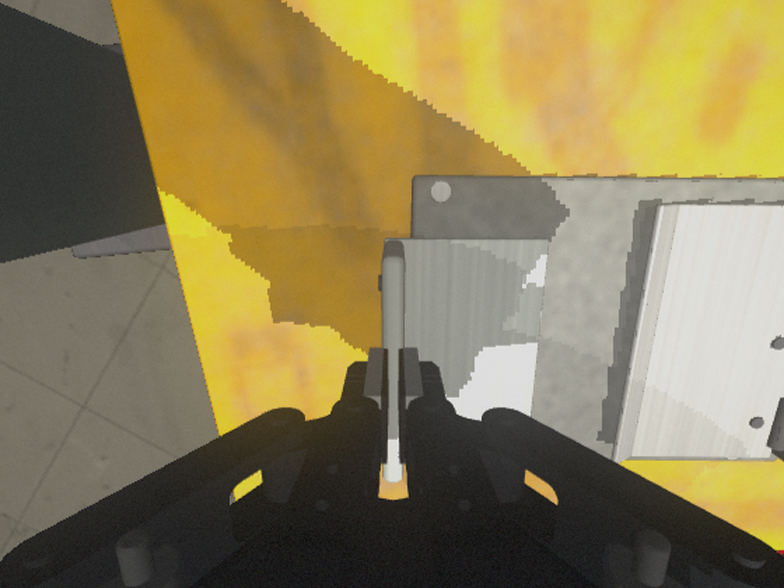

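```bash
python3 - <<'E'
import pickle
from h import *
c,s=pickle.load(open("w6.pkl","rb"))
def z(u,v,h): return pix2w(c,u/1.4-.15,v/1.4-.15,h)
a,b=z(414,177,10),z(780,179,10); l1,l2=z(658,203,27),z(615,458,27)
p,q=z(549,240,20.4),z(386,239,20.4)
r=z(534,413,20.4)
for n in "a b l1 l2 p q r".split(): print(n,np.round(eval(n),1))
d=(b-a)[:2]; d/=np.linalg.norm(d); print("deck yaw",np.degrees(np.arctan2(d[1],d[0])))
m=(l1-l2)[:2];print("lip yaw",np.degrees(np.arctan2(-m[0],m[1])))
e=(p-q)[:2];print("strip side yaw",np.degrees(np.arctan2(e[1],e[0])))
g=(p-r)[:2];print("strip front yaw",np.degrees(np.arctan2(-g[0],g[1])))
n=np.array([-d[1],d[0]])
print("strip left edge y_b via deck",70+(p-a)[:2]@n, "via lip mid",(p-(l1+l2)/2)[:2]@n)
print("gap to lip along x",((l1+l2)/2-p)[:2]@d, "a->lip",((l1+l2)/2-a)[:2]@d,"p b_x",-95+(p-a)[:2]@d)
E
```

```text
a [474.9 -77.5  10. ]
b [628.1 -93.9  10. ]
l1 [567.5 -96.4  27. ]
l2 [ 556.  -212.1   27. ]
p [ 527.7 -107.9   20.4]
q [ 460.8 -100.7   20.4]
r [ 520.8 -188.7   20.4]
deck yaw -6.097762051724992
lip yaw -5.657897123203477
strip side yaw -6.16594537260033
strip front yaw -4.856704148572764
strip left edge y_b via deck 45.37772868953455 via lip mid 42.4130754665669
gap to lip along x 38.774168211515956 a->lip 94.48836347454109 p b_x -39.285804736974875
```

Call:
{"api": "servo_tool", "payload": {
  "commands": [
    [[0, 0, 0], [0, 0, -4], 1],
    [[0, 0, 0], [0, 0, 0], 1]
  ]
}}

```text
clock: 6.75
tcp_pos: [458.7, -144.5, 20.6]
orientation: [[0.995, -0.0, 0.102], [-0.102, 0.0, 0.995], [-0.0, -1.0, 0.0]]
contact_force: [-0.3, -0.5, -1.8]
width: 3.7
```

Call:
{"api": "servo_tool", "payload": {
  "commands": [
    [[0, 0, 0], [0, 0, -2], 1],
    [[0, 0, 0], [0, 0, 0], 1]
  ]
}}

```text
clock: 7.0
tcp_pos: [458.8, -144.6, 19.2]
orientation: [[0.995, 0.0, 0.102], [-0.102, 0.001, 0.995], [-0.0, -1.0, 0.001]]
contact_force: [-3.1, 1.1, 9.6]
width: 3.8
```

Call:
{"api": "servo_tool", "payload": {
  "commands": [
    [[0, 0, 0], [5, -0.5, 0.8], 1],
    [[0, 0, 0], [10, -1, 0], 1],
    [[0, 0, 0], [10, -1, 0], 1],
    [[0, 0, 0], [5, -0.5, 0], 1],
    [[0, 0, 0], [0, 0, 0], 1]
  ]
}}

```text
clock: 7.62
tcp_pos: [489.3, -147.6, 19.4]
orientation: [[0.995, 0.0, 0.101], [-0.101, -0.0, 0.995], [0.0, -1.0, -0.0]]
contact_force: [-0.5, 0.3, 0.0]
width: 3.6
```

```bash
python3 - <<'E'
from h import *
import pickle
s=sense();print({k:np.round(s[k],3).tolist() for k in ["clock","tcp_pos","contact_force","ft_torque"]})
c=read_camera("wrist");save(c,"w7");pickle.dump((c,s),open("w7.pkl","wb"))
E
```

```text
{'clock': 7.625, 'tcp_pos': [489.321, -147.637, 19.448], 'contact_force': [-0.54, 0.288, 0.024], 'ft_torque': [0.014, -0.181, -0.004]}
```

View pics/w7.png

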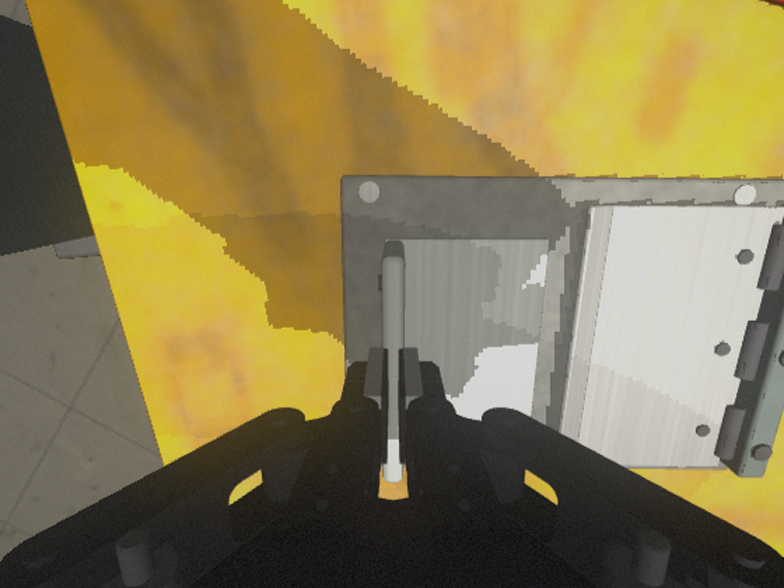

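Call:
{"api": "servo_tool", "payload": {
  "commands": [
    [[0, 0, 0], [6, -0.6, 0], 1],
    [[0, 0, 0], [6, -0.6, 0], 1],
    [[0, 0, 0], [6, -0.6, 0], 1],
    [[0, 0, 0], [0, 0, 0], 1]
  ]
}}

```text
clock: 8.18
tcp_pos: [507.6, -149.5, 19.6]
orientation: [[0.995, 0.001, 0.101], [-0.101, -0.0, 0.995], [0.001, -1.0, -0.0]]
contact_force: [-0.3, 0.6, -1.3]
width: 3.4
```

Call:
{"api": "servo_tool", "payload": {
  "commands": [
    [[0, 0, 0], [6, -0.6, 0], 1],
    [[0, 0, 0], [6, -0.6, 0], 1],
    [[0, 0, 0], [4, -0.4, 0], 1],
    [[0, 0, 0], [0, 0, 0], 1]
  ]
}}

```text
clock: 8.68
tcp_pos: [523.3, -151.0, 19.6]
orientation: [[0.995, 0.0, 0.101], [-0.101, -0.0, 0.995], [0.0, -1.0, -0.0]]
contact_force: [-0.1, 0.6, -1.0]
width: 3.6
```

```bash
python3 - <<'E'
from h import *
import pickle
s=sense();print({k:np.round(s[k],3).tolist() for k in ["clock","tcp_pos","contact_force","ft_torque"]})
c=read_camera("wrist");save(c,"w8");pickle.dump((c,s),open("w8.pkl","wb"))
c=read_camera("scene")
cv2.imwrite("pics/s8.png",cv2.resize(c["frame"][150:230,290:400,::-1],None,fx=6,fy=6,interpolation=cv2.INTER_CUBIC))
E
```

```text
{'clock': 8.675, 'tcp_pos': [523.31, -151.022, 19.596], 'contact_force': [-0.109, 0.583, -0.956], 'ft_torque': [0.058, 0.017, 0.043]}
```

View pics/w8.png

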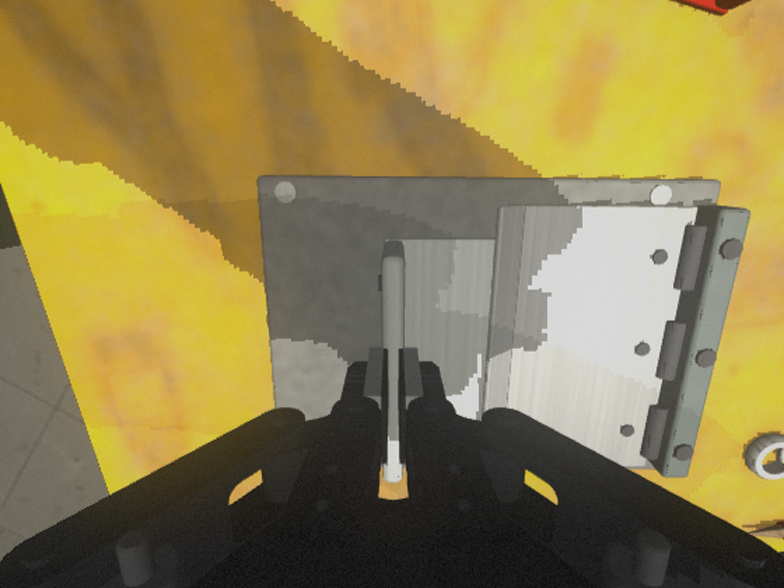

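View pics/s8.png

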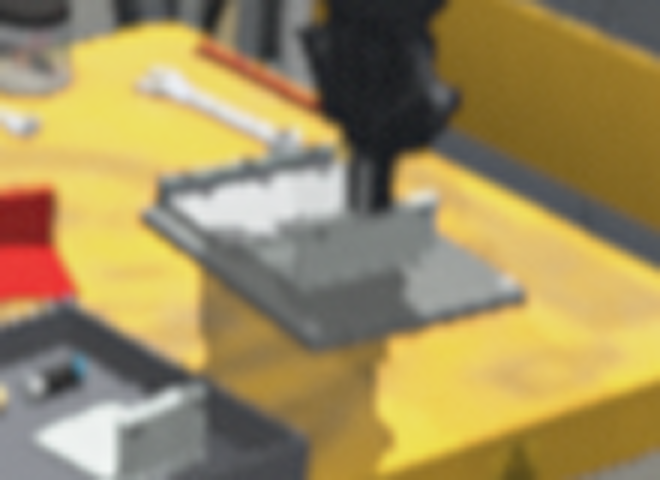

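Call:
{"api": "servo_tool", "payload": {
  "commands": [
    [[0, 0, 0], [4, -0.4, 0], 1],
    [[0, 0, 0], [3, -0.3, 0], 1],
    [[0, 0, 0], [0, 0, 0], 1]
  ]
}}

```text
clock: 9.15
tcp_pos: [530.3, -151.7, 19.6]
orientation: [[0.995, 0.0, 0.101], [-0.101, -0.0, 0.995], [0.0, -1.0, -0.0]]
contact_force: [0.1, 0.1, -0.9]
width: 3.4
```

Call:
{"api": "servo_tool", "payload": {
  "commands": [
    [[0, 0, 0], [1.5, -0.15, 0], 1],
    [[0, 0, 0], [0, 0, 0], 1]
  ]
}}

```text
clock: 9.4
tcp_pos: [531.5, -151.8, 19.6]
orientation: [[0.995, 0.0, 0.101], [-0.101, -0.0, 0.995], [0.0, -1.0, -0.0]]
contact_force: [0.5, 0.1, -1.3]
width: 3.8
```

Call:
{"api": "servo_tool", "payload": {
  "commands": [
    [[0, 0, 0], [1.5, -0.15, 0], 1],
    [[0, 0, 0], [0, 0, 0], 1]
  ]
}}

```text
clock: 9.65
tcp_pos: [533.1, -152.0, 19.6]
orientation: [[0.995, 0.0, 0.101], [-0.101, -0.0, 0.995], [0.0, -1.0, -0.0]]
contact_force: [0.6, -0.7, -2.1]
width: 3.5
```

Call:
{"api": "servo_tool", "payload": {
  "commands": [
    [[0, 0, 0], [1.5, -0.15, 0], 1],
    [[0, 0, 0], [0, 0, 0], 1]
  ]
}}

```text
clock: 9.9
tcp_pos: [533.8, -151.9, 19.5]
orientation: [[0.995, -0.001, 0.102], [-0.102, 0.0, 0.995], [-0.001, -1.0, 0.0]]
contact_force: [-2.7, 0.6, -0.3]
width: 3.8
```

Call:
{"api": "servo_tool", "payload": {
  "commands": [
    [[0, 0, 0], [1, -0.1, 0], 1],
    [[0, 0, 0], [0, 0, 0], 1]
  ]
}}

```text
clock: 10.15
tcp_pos: [533.9, -151.9, 19.4]
orientation: [[0.995, -0.002, 0.102], [-0.102, 0.001, 0.995], [-0.003, -1.0, 0.001]]
contact_force: [-5.8, 1.1, 4.0]
width: 3.4
```

Call:
{"api": "servo_tool", "payload": {
  "commands": [
    [[0, 0, 0], [-0.8, 0.1, -0.7], 1],
    [[0, 0, 0], [0, 0, -0.7], 1],
    [[0, 0, 0], [0, 0, 0], 1],
    [[0, 0, 0], [0, 0, 0], 1]
  ]
}}

```text
clock: 10.65
tcp_pos: [533.9, -151.9, 19.3]
orientation: [[0.995, -0.001, 0.102], [-0.102, 0.001, 0.995], [-0.001, -1.0, 0.001]]
contact_force: [-9.0, 2.5, 19.2]
width: 3.7
```

```bash
python3 - <<'E'
from h import *
import pickle
s=sense();print({k:np.round(s[k],3).tolist() for k in ["clock","tcp_pos","orientation","contact_force","ft_torque","width"]})
c=read_camera("wrist");save(c,"w9");pickle.dump((c,s),open("w9.pkl","wb"))
c=read_camera("scene")
cv2.imwrite("pics/s9.png",cv2.resize(c["frame"][150:260,240:400,::-1],None,fx=5,fy=5,interpolation=cv2.INTER_CUBIC))
E
```

```text
{'clock': 10.65, 'tcp_pos': [533.94, -151.929, 19.314], 'orientation': [[0.995, -0.001, 0.102], [-0.102, 0.001, 0.995], [-0.001, -1.0, 0.001]], 'contact_force': [-9.017, 2.521, 19.226], 'ft_torque': [0.733, 2.022, -0.084], 'width': 3.719}
```

View pics/w9.png

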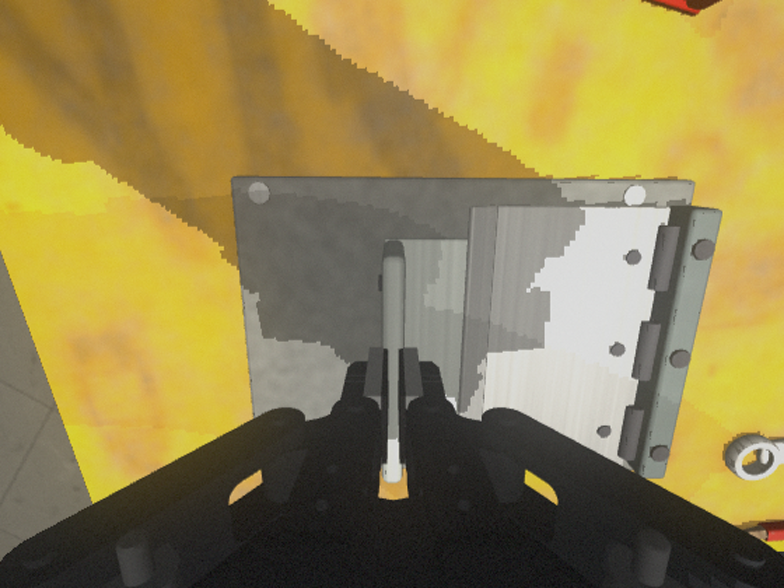

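View pics/s9.png

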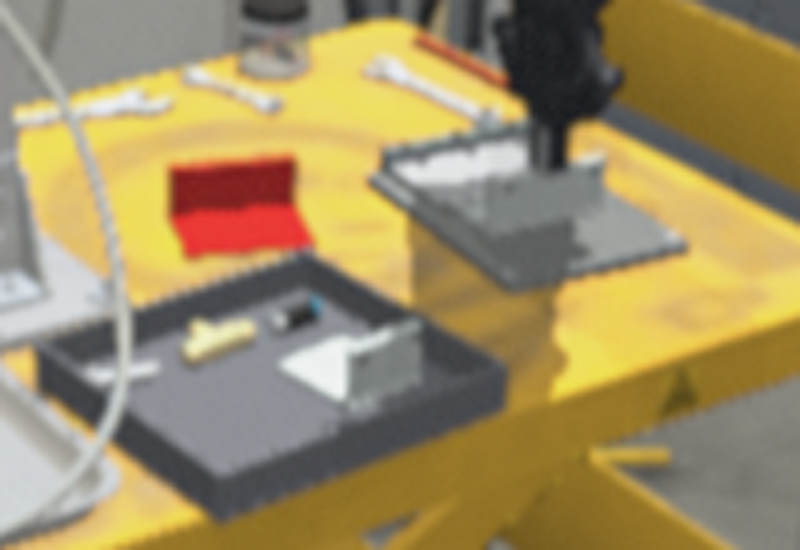

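Call:
{"api": "servo_tool", "payload": {
  "commands": [
    [[0, 0, 0], [0, 0, 0], 1],
    [[0, 0, 0], [0, 0, 0], 1],
    [[0, 0, 0], [0, 0, 0], 1],
    [[0, 0, 0], [0, 0, 0], 1]
  ]
}}

```text
clock: 11.25
tcp_pos: [534.0, -151.9, 19.3]
orientation: [[0.995, -0.0, 0.102], [-0.102, 0.001, 0.995], [-0.001, -1.0, 0.001]]
contact_force: [-8.8, 3.2, 18.8]
width: 3.7
```

```bash
python3 - <<'E'
import pickle
from h import *
c,s=pickle.load(open("w9.pkl","rb"))
def z(u,v,h): return pix2w(c,u/1.4-.15,v/1.4-.15,h)
a,b=z(232,177,10),z(695,180,10); p,q=z(466,240,14),z(400,239,14); t=z(386,241,51)
rear=z(249,400,10)
l1,le=z(471,207,27),z(459,405,27)
d=(b-a)[:2];print(a,b,np.linalg.norm(d)); d/=np.linalg.norm(d); n=np.array([-d[1],d[0]])
print("deck yaw",np.degrees(np.arctan2(d[1],d[0])))
g=(a-rear)[:2];print("rear yaw",np.degrees(np.arctan2(-g[0],g[1])))
g=(l1-le)[:2];print("lip yaw",np.degrees(np.arctan2(-g[0],g[1])))
print("strip left y_b",70+(p-a)[:2]@n,70+(q-a)[:2]@n,"rear edge x_b",-95+(t-a)[:2]@d,"lip x",-95+(l1-a)[:2]@d,"lip left y",70+(l1-a)[:2]@n)
E
```

```text
[475.51598224 -77.29535175  10.        ] [662.33488425 -97.5727532   10.        ] 187.91613863584257
deck yaw -6.194657266121377
rear yaw -7.34379165244591
lip yaw -6.436230878682904
strip left y_b 45.573302649280734 45.81633082326654 rear edge x_b -31.885180798966474 lip x -0.48765794678270424 lip left y 60.05314910159133
```

```bash
python3 -c "
from cell import *
print(hand_in()); s=sense(); print(s['clock'],s['contact_force'],s['tcp_pos'])"
```

```text
the job is handed in; nothing more can be done
None
the job is handed in; nothing more can be done
```

I took the wide strip out of the bin by its upstand, slid it flat along the deck under the flap until it met the stop, and handed the job in at about 11.3 s. The gripper is still holding the strip and pressing it down. `hand_in` gives no verdict, so the figures below come from my own last checks.

- **Position:** the front edge is at about x = 36 mm, at the stop, and about 0.6 mm off the centre line. The TCP stopped at x = 533.9 mm, where I had predicted 534 mm. The resistance along x rose there as expected.
- **Squareness:** the tool yaw is -5.9°. My yaw readings of the board differed with the edge I used, from -6.2° to -7.3°, so the strip is square to within about 1.5° (allowed: 5.2°).
- **Pressing:** the downward force held steady at about 19 N, with about 9 N against the stop. The arm was at rest and the tool was level to about 0.001 rad.
- **Flap:** it looked down in the last pictures, with its lip where it should be to within 1.5 mm. I could not measure its angle directly.
- **Bin:** the short strip and the three fittings are still in it.
- **Disagreement:** the gripper reported an opening of about 3.7 mm on the 8 mm upstand. The pictures show the strip properly held between the pads, so I put this down to a bias in that reading.

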